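Close the coolant reservoir and take a gauge-rod reading

ROBOT

A 6-joint arm with a two-finger parallel gripper is mounted at the origin on the work surface. World frame = base frame: x ahead of the robot, y to its left, z up, the work surface at z = 0. Lengths are in mm, angles in rad, forces in N, time in s.
With the tool pointing down it reaches from about 350 to 975 mm from the base axis. Payload 7.1 kg.
Tool frame: the origin (TCP) lies at the very end of the fingers, on their centre line; the grasp point (between the pads) lies 19 mm behind it; z points along the fingers, y is the direction in which the jaws open and shut (so a half turn about z gives the same grasp; the last joint's range is limited). The gripper opens to 88 mm and grips with 3 to 60 N. Pads are 20 mm wide; open, the fingers measure 115 mm over their backs; the gripper's body (75 mm by 178 mm) begins 61 mm behind the grasp point.
Start: joints at [-1.286, 0.423, 1.63, -0, 1.089, -0.019], TCP at [186.986, -596.357, 222.675] pointing down, gripper open.
Joint ranges: [-3, 3], [-0.9, 2.11], [0.09, 2.58], [-1.31, 4.45], [0.11, 2.69], [-2.54, 2.54]. Speed limits (rad/s): [2.39, 2.39, 3.01, 3.14, 3.14, 3.14].

INTERFACE

Orientations are given as a rotation vector (axis times angle).
In Python, from workcell import * gives the robot as it stands.
- The arm moves only by the tool play_rows, never from a script. Its argument "plan" is text: rows parted by semicolons, each of 7 numbers parted by spaces: the finger opening in cm, from 0 to 8.78, then the shift along the tool's x, y, z in cm, then the turn, a rotation vector about the tool's x, y, z in degrees. A call has 1 to 20 rows; each row shifts and turns the commanded pose from where the row before left it, along the tool's axes as they then stand; what a row does not reach is not made up. A row lasts 1/8 s, in which the tool goes at most 62.5 mm and 10.7 degrees, less where a joint would pass 70% of its speed; a pose out of reach is approached as far as the arm can. A call is refused whole if a number of a shift passes 6.25 or a number of a turn 10.7, either way. A call with a gripper value outside its range is refused whole. The fingers move at their own pace and stop on an object; the grip force is fixed at half the most. Time passes only in rows, so rows that do not move let the fingers close. It gives the time, the measured TCP pose, the force and the opening at its end, in the units of the state.
- get_obs(): the state, without advancing time (a new reading comes with each control period).
- get_image(name): name is "scene" or "top" or "wrist"; returns a dict with "pixels" (384x512x3 uint8, red, green, blue), "range_z" (384x512 float32, mm along the optical axis (not along the pixel's ray), 0 where there is no reading), "fx", "fy", "cx", "cy" (pixels), "eye" and "attitude" of the camera in the world. Camera axes: x right, y down, z forward; pixel columns grow to the right and rows downward; lengths in mm; the calibration is good to about 2 mm. A picture is of the moment at which its call begins.
- close_job(): hands the job in, once; it reports no verdict.
The state is a dict: "t": time; "qpos": joint angles; "qvel": joint speeds; "joint_torque": joint torques, N m; "ee_pos": TCP position; "orientation": TCP orientation; "ft_force": force on the tool from outside, world axes, zero at the start; "moment": the same for the moment, N m; "width": finger opening in mm.
Only numpy, scipy, OpenCV 4.12 (cv2) and the standard library are available. Lean on these libraries where they do the work, as an engineer would, in place of code of your own. Each camera call takes 0.05 s, during which the arm holds its last target. There are 200 camera calls.

TASK

The coolant reservoir of the microscope lamp has just been topped up: first seat the stopper fully in its filler neck and let go of it, then take the gauge rod from its stand, lower it into the reservoir's guide tube until its collar stops on the rim, draw it right out again, and turn it level so that the tip can be read. Finish while still holding the rod in the gripper, level and steady and at least 20 cm above the bench, touching nothing else. Leave the wash bottle, slide box and dust cap where they are.

Things in the scene. Friction and masses are not known exactly. Their poses are not given: they have to be found in the camera images.
- reservoir: Fixed closed white plastic box 140 (x) x 240 (y) x 100 mm high, black panel on its -x face; origin at the centre of its underside on the bench. Yaw varies. On top are two upright openings: the wide white filler neck at its own (0, +75) mm and the narrow steel guide tube at (0, -75) mm. Both rims are 125 mm above the bench.
- neck_mouth (a point): Centre of the filler neck's mouth, at rim height (125 mm); the neck is an upright white plastic tube, bore 31 mm, outside 39 mm. Axes as the reservoir, z up.
- tube_mouth (a point): Centre of the guide tube's mouth, at rim height (125 mm); upright steel tube, bore 15 mm, flaring in its top 11 mm to a 23 mm mouth, rim 29 mm outside. The reservoir is empty below it, 120 mm clear depth from the rim. Axes as the reservoir, z up.
- stopper: Loose brown cork-faced stopper, 62 mm high, about 50 g, standing on its foot; origin at the foot's centre, z up. From below: taper 28 mm high, 23 mm diameter at the foot growing to 27 mm; flange 40 mm diameter, 28 to 34 mm up, comes to rest on the neck's rim (origin then 28 mm below the rim); round grip 24 mm diameter from 34 to 62 mm.
- stand: Fixed stand that holds the gauge rod: grey base 80 x 80 x 6 mm with an upright aluminium tube, 32 mm outside, bore 18 mm, top 105 mm above the bench; origin at the centre of its underside.
- gauge_rod: Loose steel dip rod, about 70 g, standing upright in the stand, hanging by its collar on the stand's top. Origin at the centre of the collar's underside; z along the rod towards the tab (up at the start). Rod 10 mm diameter, reaching 95 mm below the origin; collar 32 mm diameter, 0 to +8 mm; stem 10 mm diameter above it; on top a flat round grey tab. The yaw varies.
- rod_tip (a point): Tip of the gauge rod, 95 mm below the collar's underside on the rod's axis; axes as the rod.
- rod_tab (a point): Centre of the rod's tab, 52 mm above the collar's underside; axes as the rod. The tab is a flat disc, 38 mm diameter, 10 mm thick, flat faces looking along the rod's +y and -y: grip it across these; fingers may come from any direction in the rod's x-z plane, for example tilted 45 degrees.
- wash_bottle: Loose white bottle with a yellow cap, 54 mm diameter, 125 mm high, to be left alone; origin at its underside's centre.
- slide_box: Loose white and yellow slide box 85 x 75 x 24 mm, to be left alone; origin at its underside's centre.
- dust_cap: Loose black ring-shaped dust cap, 64 mm diameter, 14 mm high, to be left alone; origin at its underside's centre.
Mind the look-alikes: they are no part of the job. Several things have the shape of the gauge_rod; the one meant has the colours described above. There is more than one size of the stopper; the one meant has the size given above.

How it is judged (in metres and radians):
On the way, in this order (a step that is already met when the one before it is completed fails the run):
1. the stopper sits fully home in the filler neck, upright, let go by the fingers (horizontal distance between stopper and neck_mouth below 0.006 m and z of stopper in the frame of neck_mouth between -0.034 and -0.024 m and angle between stopper's own z axis and vertical below 0.12 rad and contact force between stopper and the fingers below 0.1 N), for 0.3 s.
2. the rod is in the guide tube with its collar stopped on the rim (horizontal distance between gauge_rod and tube_mouth below 0.007 m and z of gauge_rod in the frame of tube_mouth between -0.004 and 0.003 m and angle between gauge_rod's own z axis and vertical below 0.15 rad and contact force between gauge_rod and reservoir above 0.2 N), for 0.1 s.
3. the rod is drawn out: its tip is above the rim of the guide tube (z of rod_tip in the frame of tube_mouth above 0.01 m), for 0.1 s.
At the end, for the whole second after the job is handed in: Rod gripped in the fingers and at rest, level within 10 degrees, collar at least 190 mm and tip 170 mm above the bench, touching neither reservoir, stand nor stopper; stopper still home in the neck (within 6 mm of its axis, foot 24 to 34 mm below the rim, tilt under 7 degrees) (height (world z) of gauge_rod above 0.19 m and height (world z) of rod_tip above 0.17 m and angle between gauge_rod's own z axis and vertical between 1.39 and 1.75 rad and contact force between gauge_rod and the fingers above 1 N and linear speed of gauge_rod below 0.03 m/s and angular speed of gauge_rod below 0.2 rad/s and contact force between gauge_rod and reservoir below 0.1 N and contact force between gauge_rod and stand below 0.1 N and contact force between gauge_rod and stopper below 0.1 N and horizontal distance between stopper and neck_mouth below 0.006 m and z of stopper in the frame of neck_mouth between -0.034 and -0.024 m and angle between stopper's own z axis and vertical below 0.12 rad); the arm keeps its last pose, push and grip.
It fails at once if the wash bottle is moved more than 20 mm (distance of wash_bottle from where it was at the start of the episode above 0.02 m).
It fails at once if the slide box is moved more than 20 mm (distance of slide_box from where it was at the start of the episode above 0.02 m).
It fails at once if the dust cap is moved more than 20 mm (distance of dust_cap from where it was at the start of the episode above 0.02 m).
It also fails if it takes over 69 s, if anything falls off the work surface, if the arm or the gripper's body presses on something with over 40 N, if the wrist force passes 120 N, or if a joint passes its speed limit or range.

## Working session

There is one attempt and no reset: what is moved stays moved. The work goes in short steps, Python scripts to look and compute and a tool call to move; the robot and the scene stay as the last step left them, time stands still between calls to the robot, and variables do not carry over. Pictures are saved under pics/ and viewed, about 8 in all and at most 12, crops included, and the job is handed in when it is done.

Besides the shell and the picture viewer there is one more tool, called after "Emit:" as name(argument=value, ...) on one line, values as JSON. play_rows: Moves the arm, as the interface text tells. Its arguments: {"type":"object","properties":{"plan":{"type":"string"}},"required":["plan"]}

```bash
ls; mkdir -p pics
cat > h.py <<'E'
from workcell import *
import numpy as np, cv2, pickle
from scipy.spatial.transform import Rotation as R
def snap(n,f):
    im=get_image(n); cv2.imwrite('pics/'+f+'.png',im['pixels'][:,:,::-1]); pickle.dump(im,open('pics/'+f+'.pkl','wb')); return im
def load(f): return pickle.load(open('pics/'+f+'.pkl','rb'))
def att(im):
    a=np.array(im['attitude'],float)
    return a if a.shape==(3,3) else R.from_rotvec(a).as_matrix()
def cloud(im):
    z=im['range_z']; v,u=np.mgrid[:z.shape[0],:z.shape[1]]
    p=np.stack([(u-im['cx'])/im['fx']*z,(v-im['cy'])/im['fy']*z,z],-1)
    return p@att(im).T+np.array(im['eye'])
def crop(f,u0,v0,u1,v1,s,out):
    a=cv2.imread('pics/'+f+'.png')[v0:v1,u0:u1]; cv2.imwrite('pics/'+out+'.png',cv2.resize(a,None,fx=s,fy=s,interpolation=cv2.INTER_CUBIC))
E
python3 - <<'E'
from h import *
o=get_obs(); print(o)
for n in('top','scene'):
    im=snap(n,n+'0'); print(n,im['eye'],im['attitude'],im['fx'],im['cx'],im['cy'])
    c=cloud(im); print(c[::96,::128].round().tolist())
a=cv2.imread('pics/top0.png');b=cv2.imread('pics/scene0.png')
E
```

```text
pics
{'t': 0.0, 'qpos': array([-1.28598929e+00,  4.23821828e-01,  1.63066619e+00, -6.97321598e-06,
        1.08860313e+00, -1.90162224e-02]), 'qvel': array([-6.23746828e-05,  1.46432936e-03, -5.99615981e-04, -1.33429857e-03,
       -6.49999483e-04, -9.37973697e-04]), 'joint_torque': array([-1.36541836e-03, -5.44625688e+01, -2.73658347e+01,  6.40685298e-02,
        2.26576289e-02, -7.03683486e-05]), 'ee_pos': array([ 186.84160582, -595.84802553,  221.92292531]), 'orientation': array([-3.10394467e+00, -4.75191387e-01,  3.21355860e-04]), 'ft_force': array([-0.81260675,  0.82314272, -0.35844281]), 'moment': array([-0.05198575,  0.02719266, -0.0169086 ]), 'width': 87.8670849550837}
top [ 460.43387961    6.34950519 1205.51409949] [-2.20178955  2.14186928 -0.10528208] 368.30603814620775 253.9393970532428 193.17895816668758
[[[1706.0, 1470.0, -760.0], [1724.0, 748.0, -757.0], [1739.0, 27.0, -748.0], [1759.0, -692.0, -748.0]], [[883.0, 873.0, -2.0], [894.0, 440.0, 2.0], [906.0, 10.0, 2.0], [918.0, -422.0, 1.0]], [[558.0, 842.0, -0.0], [570.0, 421.0, 1.0], [571.0, 1.0, 102.0], [593.0, -422.0, -4.0]], [[249.0, 815.0, -3.0], [261.0, 402.0, 3.0], [272.0, -7.0, -1.0], [283.0, -418.0, 1.0]]]
scene [835.5182368  446.79443985 906.88545311] [-0.78453129 -2.76620534  0.79225126] 373.27302734025574 253.0993497022282 187.9466812076879
[[[977.0, -1999.0, -317.0], [487.0, -1091.0, 0.0], [33.0, -811.0, 4.0], [183.0, -60.0, 441.0]], [[1252.0, -1810.0, -750.0], [697.0, -565.0, 1.0], [328.0, -339.0, 2.0], [-31.0, -104.0, 15.0]], [[1406.0, -1094.0, -751.0], [840.0, -205.0, 3.0], [563.0, 34.0, 100.0], [218.0, 174.0, -0.0]], [[1519.0, -575.0, -755.0], [943.0, 54.0, 2.0], [680.0, 223.0, 24.0], [429.0, 386.0, 44.0]]]
```

View pics/top0.png

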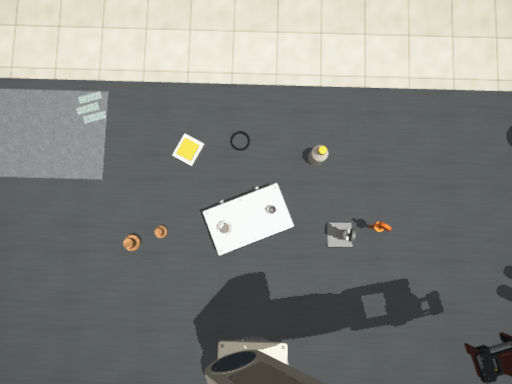

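View pics/scene0.png

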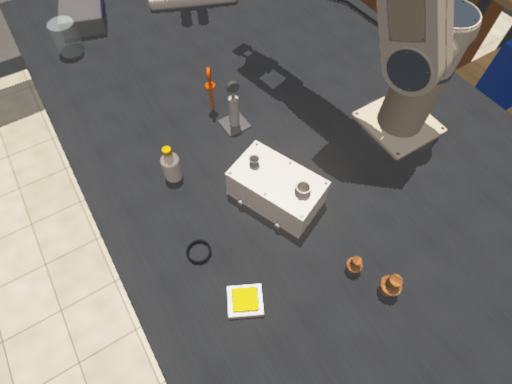

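The top view shows the reservoir at (248,219), with its neck at (224,228) and tube at (270,210). The slide box is at (188,150), the cap ring at (240,141) and the bottle at (319,154).
- **Rod candidates:** one in the stand at top (348,235), grey, and one at (380,226), orange. The grey one in the stand is meant.
- **Stopper candidates:** (160,232), smaller, and (131,243), larger. Their sizes still need measuring.

Run:
```python
from h import *
t=load('top0'); s=load('scene0')
cs=cloud(s); ct=cloud(t)
def rep(name,c,box,zmin,zmax=400):
    x0,y0,x1,y1=box
    p=c[y0:y1,x0:x1].reshape(-1,3); p=p[(p[:,2]>zmin)&(p[:,2]<zmax)]
    if len(p)==0: print(name,'none');return
    print(name,len(p),'min',p.min(0).round(),'max',p.max(0).round(),'med',np.median(p,0).round())
for nm,b in (('smallT',(148,220,172,244)),('bigT',(118,228,146,256))):
    for z in (8,25,32,45,55): rep(nm+str(z),ct,b,z)
for nm,b in (('smallS',(340,250,368,280)),('bigS',(375,268,408,300))):
    for z in (8,25,32,45,55): rep(nm+str(z),cs,b,z)
rep('rodT',ct,(325,215,362,252),140);rep('rodT',ct,(325,215,362,252),100,120)
rep('rodS',cs,(222,75,245,105),120)
rep('orangeT',ct,(364,215,395,240),15);rep('orangeS',cs,(200,60,220,112),15)
rep('neckT',ct,(212,216,236,240),118);rep('tubeT',ct,(260,200,280,220),118)
rep('neckS',cs,(290,178,315,200),118);rep('tubeS',cs,(246,150,262,170),118)
a=cv2.imread('pics/scene0.png')
def cr(u0,v0,u1,v1): return cv2.resize(a[v0:v1,u0:u1],(390,390),interpolation=cv2.INTER_CUBIC)
cv2.imwrite('pics/c1.png',np.hstack([cr(335,235,415,315),cr(190,60,260,140)]))
# reservoir top face
p=ct[180:260,198:298].reshape(-1,3); p=p[(p[:,2]>95)&(p[:,2]<106)]
r=cv2.minAreaRect(p[:,:2].astype(np.float32)); print(r)
```

```text
smallT8 127 min [426. 282.   9.] max [461. 320.  66.] med [443. 297.  38.]
smallT25 126 min [426. 282.  30.] max [461. 320.  66.] med [443. 297.  38.]
smallT32 111 min [426. 282.  32.] max [461. 320.  66.] med [445. 297.  44.]
smallT45 55 min [433. 289.  48.] max [455. 312.  66.] med [443. 300.  61.]
smallT55 49 min [433. 289.  57.] max [455. 312.  66.] med [443. 301.  62.]
bigT8 219 min [381. 363.  35.] max [431. 409.  84.] med [407. 381.  48.]
bigT25 219 min [381. 363.  35.] max [431. 409.  84.] med [407. 381.  48.]
bigT32 219 min [381. 363.  35.] max [431. 409.  84.] med [407. 381.  48.]
bigT45 130 min [385. 365.  45.] max [428. 409.  84.] med [407. 381.  77.]
bigT55 99 min [392. 372.  57.] max [419. 401.  84.] med [407. 384.  78.]
smallS8 229 min [427. 283.   8.] max [465. 322.  67.] med [451. 305.  38.]
smallS25 225 min [427. 283.  27.] max [465. 322.  67.] med [451. 305.  39.]
smallS32 214 min [427. 283.  32.] max [465. 322.  67.] med [451. 305.  43.]
smallS45 103 min [436. 291.  46.] max [457. 314.  67.] med [449. 303.  62.]
smallS55 84 min [436. 291.  55.] max [457. 314.  67.
[... 493 characters left out ...]
76.  103.] max [ 465. -255.  119.] med [ 453. -264.  114.]
rodS 147 min [ 436. -279.  121.] max [ 472. -261.  178.] med [ 454. -267.  160.]
orangeT 147 min [ 464. -381.   16.] max [ 491. -349.  169.] med [ 476. -362.  121.]
orangeS 183 min [ 463. -380.   16.] max [ 495. -346.  168.] med [ 483. -361.  105.]
neckT 51 min [443.  75. 120.] max [478. 113. 128.] med [460.  96. 125.]
tubeT 39 min [505. -56. 118.] max [532. -32. 129.] med [519. -44. 125.]
neckS 104 min [446.  76. 118.] max [482. 114. 129.] med [465.  95. 125.]
tubeS 53 min [505. -58. 118.] max [534. -31. 128.] med [519. -46. 124.]
((490.0133056640625, 24.934799194335938), (140.04588317871094, 240.38082885742188), 22.773927688598633)
```

View pics/c1.png

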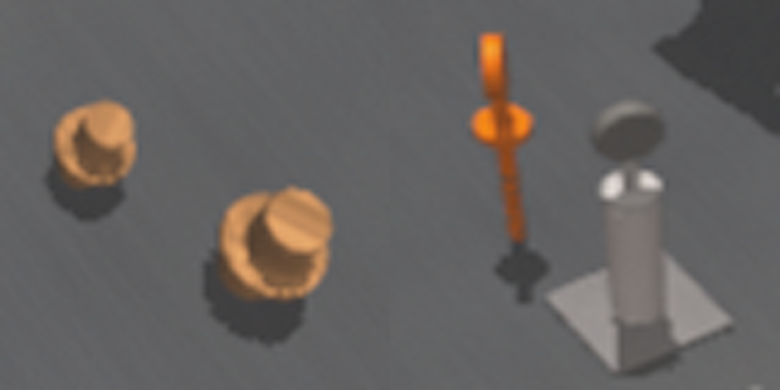

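The smaller stopper, at top (160,232), has a 38 mm flange, a 23 mm grip and a height of 62–66 mm, so it fits the given size. The other is 80 mm high with a flange of about 48 mm. The rod standing in the stand at scene (234,88) is grey, and the look-alike at (210,80) is orange. I'm moving above the stopper.

Emit:
play_rows(plan="8.7 4.4 -3.8 0 0 0 0;8.7 4.4 -3.8 0 0 0 0;8.7 4.4 -3.8 0 0 0 0;8.7 4.4 -3.8 0 0 0 0;8.7 4.4 -3.8 0 0 0 0;8.7 4.4 -3.8 0 0 0 0;8.7 4.4 -3.8 0 0 0 0;8.7 4.4 -3.8 0 0 0 0;8.7 1.8 -5.3 0 0 0 0;8.7 1.8 -5.3 0 0 0 0;8.7 1.8 -5.3 0 0 0 0;8.7 1.8 -5.3 0 0 0 0;8.7 1.8 -5.3 0 0 0 0;8.7 1.8 -5.3 0 0 0 0;8.7 1.8 -5.3 0 0 0 0;8.7 1.8 -5.3 0 0 0 0;8.7 1.8 -5.3 0 0 0 0;8.7 0 0 0 0 0 -10;8.7 0 0 0 0 0 -10;8.7 0 0 0 0 0 -10")

```text
t: 2.6
ee_pos: [443.4, 302.8, 222.2]
orientation: [2.872, 1.272, -0.001]
ft_force: [0.0, 0.2, -0.2]
width: 87.3
```

Emit:
play_rows(plan="6 0 0 0 0 0 -10;6 0 0 0 0 0 -10;6 0 0 0 0 0 -10;6 0 0 0 0 0 -10;6 0 0 0 0 0 -10;6 0 0 0 0 0 -10;6 0 0 0 0 0 -10;6 0 0 0 0 0 0;6 0 0 0 0 0 0")

```text
t: 3.72
ee_pos: [443.7, 302.6, 222.5]
orientation: [-1.636, -2.682, 0.0]
ft_force: [-0.1, 0.2, -0.5]
width: 60.1
```

```bash
cat >> h.py <<'E'
def to(p,yaw=None):
    "shift in tool cm to world point p (mm)"
    o=get_obs(); M=R.from_rotvec(o['orientation']).as_matrix()
    print('t',round(o['t'],2),'pos',o['ee_pos'].round(1),'q',o['qpos'].round(2),'F',o['ft_force'].round(1),'w',round(o['width'],1))
    print('x',M[:,0].round(3),'y',M[:,1].round(3),'z',M[:,2].round(3))
    print('shift cm',(M.T@(np.array(p)-o['ee_pos'])/10).round(2))
E
python3 - <<'E'
from h import *
to((445,301,120))
im=snap('wrist','w1'); c=cloud(im)
for z in (28,45,58):
    m=(c[...,2]>z)&(c[...,2]<75)&(abs(c[...,0]-445)<45)&(abs(c[...,1]-301)<45)
    p=c[m]; print(z,len(p)); 
    if len(p): print(p.min(0).round(1),p.max(0).round(1),cv2.minEnclosingCircle(p[:,:2].astype(np.float32)))
E
```

```text
t 3.73 pos [443.7 302.6 222.5] q [0.58 0.29 1.82 0.   1.02 0.1 ] F [-0.1  0.2 -0.5] w 60.1
x [-0.457  0.889 -0.   ] y [ 0.889  0.457 -0.   ] z [-0. -0. -1.]
shift cm [-0.2   0.05 10.25]
28 994
[424.4 283.2  28.3] [463.8 322.4  62.8] ((444.13323974609375, 302.740234375), 19.824411392211914)
45 454
[432.5 290.9  45. ] [455.9 314.6  62.8] ((443.96954345703125, 302.5196228027344), 12.067336082458496)
58 406
[432.5 290.9  58.1] [455.9 314.4  62.8] ((443.9671936035156, 302.51812744140625), 12.067269325256348)
```

View pics/w1.png

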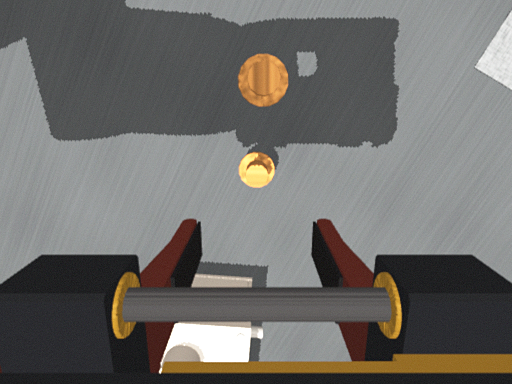

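The wrist view confirms the stopper at (257,170): flange 39.6 mm, grip 24.1 mm, centre (444.0, 302.5), which is straight below the TCP. The bigger one is at (263,80). I'm going down to grip it.

Emit:
play_rows(plan="6 0 0 4 0 0 0;6 0 0 4 0 0 0;6 0 0 4 0 0 0;6 0 0 3 0 0 0;6 0 0 2 0 0 0;6 0 0 1 0 0 0;6 0 0 0.4 0 0 0;6 0 0 0 0 0 0;1.5 0 0 0 0 0 0;1.5 0 0 0 0 0 0;1.5 0 0 0 0 0 0;1.5 0 0 0 0 0 0;1.5 0 0 0 0 0 0;1.5 0 0 0 0 0 0;1.5 0 0 0 0 0 0")

```text
t: 5.65
ee_pos: [443.9, 302.7, 38.8]
orientation: [1.632, 2.684, 0.0]
ft_force: [-0.9, 0.1, 3.5]
width: 23.3
```

Emit:
play_rows(plan="1.5 0 0 -3 0 0 0;1.5 0 0 -5 0 0 0;1.5 0 0 -5 0 0 0;1.5 0 0 -3 0 0 0;1.5 0 0 0 0 0 0;1.5 0 0 0 0 0 0")

```text
t: 6.4
ee_pos: [443.1, 302.1, 197.4]
orientation: [-1.632, -2.684, 0.003]
ft_force: [-0.4, -0.0, -0.4]
width: 23.1
```

Run:
```python
from h import *
to((461.3,94.3,200))
```

```text
t 6.4 pos [443.1 302.1 197.4] q [0.58 0.33 1.85 0.   0.97 0.1 ] F [-0.4 -0.  -0.4] w 23.1
x [-0.46   0.888 -0.   ] y [ 0.888  0.46  -0.002] z [-0.002 -0.001 -1.   ]
shift cm [-19.29  -7.95  -0.24]
```

Emit:
play_rows(plan="1.5 -4 -1.6 0 0 0 0;1.5 -4 -1.6 0 0 0 0;1.5 -4 -1.6 0 0 0 0;1.5 -4 -1.6 0 0 0 0;1.5 -4 -1.6 0 0 0 0;1.5 -5 0 -1 0 0 0;1.5 -5 0 -1 0 0 0;1.5 0 0 0 0 0 0;1.5 0 0 0 0 0 0")

```text
t: 7.52
ee_pos: [509.5, -0.3, 216.9]
orientation: [-1.631, -2.681, 0.002]
ft_force: [-0.8, -0.6, -0.6]
width: 23.2
```

Run:
```python
from h import *
im=snap('wrist','w2'); c=cloud(im)
m=(c[...,2]>119)&(c[...,2]<131)&(abs(c[...,0]-461)<30)&(abs(c[...,1]-94)<30)
p=c[m]; print(len(p),p.min(0).round(1),p.max(0).round(1),cv2.minEnclosingCircle(p[:,:2].astype(np.float32)))
to((461.3,94.3,200))
```

```text
902 [442.8  75.1 119. ] [481.1 113.6 126.1] ((461.6825256347656, 94.43315124511719), 19.43943977355957)
t 7.58 pos [5.094e+02 2.000e-01 2.171e+02] q [-0.02  0.26  1.89  0.    1.   -0.5 ] F [ 0.5 -0.5 -0.5] w 23.5
x [-0.461  0.888  0.002] y [ 0.888  0.461 -0.003] z [-0.003  0.    -1.   ]
shift cm [10.57  0.07  1.73]
```

View pics/w2.png

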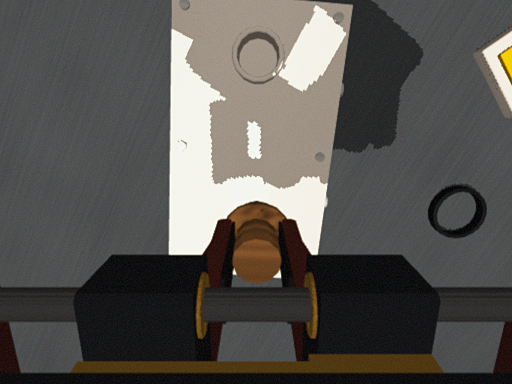

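The wrist view shows the neck mouth at (257,53), measured at (461.6, 94.4), and the stopper held upright. I'm aligning over the neck and inserting.

Emit:
play_rows(plan="1.5 3.5 0.03 0 0 0 0;1.5 3.5 0.03 0 0 0 0;1.5 2.6 0.03 0 0 0 0;1.5 1 0 0 0 0 0;1.5 0 0 1.5 0 0 0;1.5 0 0 1.5 0 0 0;1.5 0 0 1 0 0 0;1.5 0 0 0 0 0 0")

```text
t: 8.57
ee_pos: [462.3, 93.4, 177.4]
orientation: [-1.632, -2.682, 0.003]
ft_force: [-0.4, -0.5, -0.4]
width: 23.4
```

Run:
```python
from h import *
to((461.6,94.4,136.5))
```

```text
t 8.57 pos [462.3  93.4 177.4] q [ 0.17  0.27  2.   -0.    0.88 -0.3 ] F [-0.4 -0.5 -0.4] w 23.4
x [-0.459  0.888  0.001] y [ 0.888  0.459 -0.002] z [-0.003 -0.    -1.   ]
shift cm [ 0.12 -0.01  4.09]
```

Emit:
play_rows(plan="1.5 0.12 0 1 0 0 0;1.5 0 0 0.8 0 0 0;1.5 0 0 0.7 0 0 0;1.5 0 0 0.6 0 0 0;1.5 0 0 0.5 0 0 0;1.5 0 0 0.4 0 0 0;1.5 0 0 0 0 0 0;1.5 0 0 0 0 0 0")

```text
t: 9.57
ee_pos: [462.5, 95.1, 138.8]
orientation: [1.632, 2.684, 0.0]
ft_force: [-0.7, -0.1, -0.2]
width: 23.8
```

Emit:
play_rows(plan="1.5 -0.05 0 0.15 0 0 0;1.5 0 0 0.15 0 0 0;1.5 0 0 0.05 0 0 0;1.5 0 0 0 0 0 0;6 0 0 0 0 0 0;6 0 0 0 0 0 0;6 0 0 0 0 0 0;6 0 0 0 0 0 0;6 0 0 0 0 0 0;6 0 0 0 0 0 0")

```text
t: 10.82
ee_pos: [462.6, 94.6, 135.2]
orientation: [-1.632, -2.684, 0.0]
ft_force: [-0.1, -0.6, 0.0]
width: 60.3
```

Emit:
play_rows(plan="6 0 0 -2 0 0 0;6 0 0 -4 0 0 0;6 0 0 -4 0 0 0;6 -5 0 0 0 0 0;6 -4 0 0 0 0 0;6 0 0 0 0 0 0;6 0 0 0 0 0 0")

```text
t: 11.7
ee_pos: [503.4, 14.9, 234.9]
orientation: [-1.632, -2.683, 0.0]
ft_force: [0.1, 0.5, -1.3]
width: 60.0
```

Run:
```python
from h import *
im=snap('wrist','w3'); c=cloud(im)
for z0,z1 in ((126,136),(150,170)):
    m=(c[...,2]>z0)&(c[...,2]<z1)&(abs(c[...,0]-461)<30)&(abs(c[...,1]-94)<30)
    p=c[m]; print(z0,len(p),np.median(p,0).round(1),p.min(0).round(1),p.max(0).round(1),cv2.minEnclosingCircle(p[:,:2].astype(np.float32)))
to((452.5,-268,250))
# rod tab
t=cloud(load('top0'));s=cloud(load('scene0'))
for n,q in(('top',t[215:252,325:362]),('scene',s[75:105,222:245])):
    p=q.reshape(-1,3); p=p[(p[:,2]>140)&(p[:,2]<185)]
    x=p[:,:2]-p[:,:2].mean(0); w,v=np.linalg.eigh(x.T@x); print(n,p.mean(0).round(1),v[:,1],np.sqrt(w/len(p)))
```

```text
126 1163 [464.4  92.1 130.1] [443.4  74.8 128.2] [483.  113.8 134.6] ((463.17474365234375, 94.27969360351562), 19.958906173706055)
150 930 [463.3  94.2 158.1] [451.5  82.4 151.2] [475.  106.  160.2] ((463.3624267578125, 94.1195068359375), 11.857678413391113)
t 11.75 pos [503.4  15.3 234.9] q [ 0.01  0.23  1.88  0.    1.03 -0.47] F [-0.2  0.8 -0.2] w 60.0
x [-0.46   0.888  0.001] y [ 0.888  0.46  -0.001] z [-0.001  0.    -1.   ]
shift cm [-22.8  -17.56  -1.51]
top [ 450.9 -268.8  166.8] [-0.98164294  0.1907279 ] [ 3.27668591 10.00935695]
scene [ 453.8 -267.4  161.8] [-0.97910876  0.20333727] [2.91392695 9.83721284]
```

View pics/w3.png

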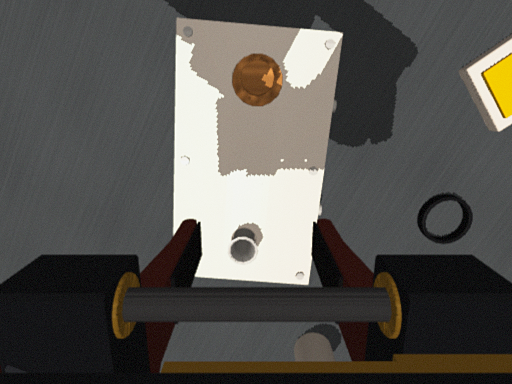

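The stopper at (257,79) is down on the rim: flange top at z 130, and its axis within 2 mm of the neck. The guide tube mouth is at (243,247). I'm moving to the rod and turning the jaws to match its tab (tab plane azimuth about -11.4°).

Emit:
play_rows(plan="6 -4.9 -1.6 -0.3 0 0 0;6 -4.9 -1.6 -0.3 0 0 0;6 -4.9 -1.6 -0.3 0 0 0;6 -4.9 -1.6 -0.3 0 0 0;6 -4.9 -1.6 -0.3 0 0 0;6 -4.9 -1.6 -0.3 0 0 0;6 0 0 0 0 0 -10.2;6 0 0 0 0 0 -10.2;6 0 0 0 0 0 -10.2;6 0 0 0 0 0 -10.2;6 0 0 0 0 0 -10.2;6 0 0 0 0 0 0;6 0 0 0 0 0 0")

```text
t: 13.38
ee_pos: [554.2, -289.7, 253.1]
orientation: [-0.321, -3.125, -0.0]
ft_force: [-0.3, -0.3, 0.1]
width: 60.3
```

Run:
```python
from h import *
c=cloud(load('w3'))
m=(c[...,2]>120)&(c[...,2]<130)&(abs(c[...,0]-519)<22)&(abs(c[...,1]+44)<22); p=c[m]; print('tube',len(p),p.min(0).round(1),p.max(0).round(1),cv2.minEnclosingCircle(p[:,:2].astype(np.float32)))
im=snap('wrist','w4'); c=cloud(im)
B=(abs(c[...,0]-452)<40)&(abs(c[...,1]+268)<32)
for z0,z1 in ((110,117),(142,185)):
    p=c[B&(c[...,2]>z0)&(c[...,2]<z1)]; print(z0,len(p),p.min(0).round(1),p.max(0).round(1),cv2.minEnclosingCircle(p[:,:2].astype(np.float32)),cv2.minAreaRect(p[:,:2].astype(np.float32)))
to((452.3,-268.1,200))
```

```text
tube 338 [505.8 -57.6 120. ] [533.3 -29.7 125.6] ((519.4330444335938, -43.73789978027344), 14.292215347290039)
110 560 [ 436.5 -286.5  110. ] [ 466.1 -255.   114.1] ((451.2117004394531, -270.71759033203125), 15.806452751159668) ((450.98614501953125, -270.6335754394531), (30.820709228515625, 27.94723892211914), 78.32888793945312)
142 781 [ 432.2 -279.   155.7] [ 470.5 -262.9  176.6] ((451.3061828613281, -270.6272888183594), 19.154922485351562) ((451.09149169921875, -271.0888671875), (9.819890022277832, 37.598506927490234), 78.42967224121094)
t 13.43 pos [ 554.2 -289.9  253.1] q [-0.5   0.39  1.6   0.    1.15 -1.87] F [ 0.1 -0.6  0.7] w 60.0
x [-0.979  0.203  0.   ] y [0.203 0.979 0.   ] z [-0.  0. -1.]
shift cm [10.42  0.07  5.31]
```

View pics/w4.png

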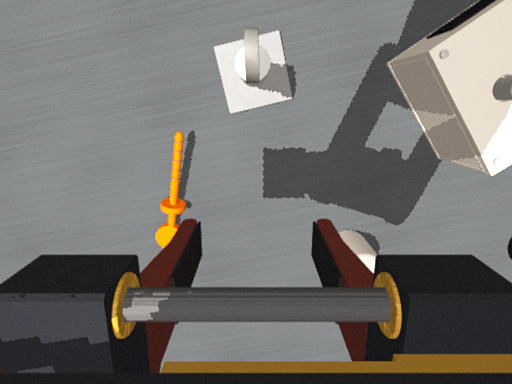

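The wrist view shows the grey-tabbed rod in the stand at (252,57), centre (451.2, -270.7), with its tab lined up with the jaws. The orange one is at (175,190). I'm going over the rod and down to grip it.

Emit:
play_rows(plan="6 4 -0.1 0 0 0 0;6 4 -0.1 0 0 0 0;6 2.5 0 0 0 0 0;6 0 0 0 0 0 0;6 0 0 3 0 0 0;6 0 0 3 0 0 0;6 0 0 3 0 0 0;6 0 0 1.5 0 0 0;6 0 0 0.8 0 0 0;6 0 0 0 0 0 0")

```text
t: 14.68
ee_pos: [451.3, -271.5, 140.2]
orientation: [0.318, 3.125, -0.0]
ft_force: [0.4, 0.4, 0.8]
width: 59.9
```

Run:
```python
from h import *
to((451.2,-270.7,140))
```

```text
t 14.68 pos [ 451.3 -271.5  140.2] q [-0.56  0.4   1.91  0.    0.84 -1.93] F [0.4 0.4 0.8] w 59.9
x [-0.98   0.201 -0.   ] y [ 0.201  0.98  -0.   ] z [ 0. -0. -1.]
shift cm [0.02 0.07 0.02]
```

Emit:
play_rows(plan="6 0 0.07 0 0 0 0;0.3 0 0 0 0 0 0;0.3 0 0 0 0 0 0;0.3 0 0 0 0 0 0;0.3 0 0 0 0 0 0;0.3 0 0 0 0 0 0;0.3 0 0 0 0 0 0;0.3 0 0 0 0 0 0;0.3 0 0 0 0 0 0;0.3 0 0 0 0 0 0")

```text
t: 15.92
ee_pos: [450.9, -270.6, 140.1]
orientation: [-0.317, -3.125, -0.0]
ft_force: [0.1, 0.2, -1.3]
width: 9.8
```

Emit:
play_rows(plan="0.3 0 0 -1 0 0 0;0.3 0 0 -2 0 0 0;0.3 0 0 -3 0 0 0;0.3 0 0 -4 0 0 0;0.3 0 0 -4 0 0 0;0.3 0 0 -2 0 0 0;0.3 0 0 0 0 0 0;0.3 0 0 0 0 0 0")

```text
t: 16.92
ee_pos: [450.4, -270.3, 299.5]
orientation: [-0.317, -3.125, -0.001]
ft_force: [0.4, 0.4, -1.1]
width: 9.6
```

Run:
```python
from h import *
to((519.2,-44.0,300))
s=snap('scene','s5'); c=cloud(s); o=get_obs(); x,y,z=o['ee_pos']
for n in('scene','top'):
    c=cloud(s if n=='scene' else snap('top','t5'))
    B=(abs(c[...,0]-x)<30)&(abs(c[...,1]-y)<30)
    for a,b in((z-125,z-95),(z-95,z-60),(z-40,z-22)):
        p=c[B&(c[...,2]>a)&(c[...,2]<b)]; print(n,(a-z,b-z),len(p), p.mean(0).round(1) if len(p) else '', p.min(0).round(1) if len(p) else '', p.max(0).round(1) if len(p) else '')
crop('s5',160,0,360,150,4,'c5')
```

```text
t 16.93 pos [ 450.4 -270.3  299.5] q [-0.56  0.19  1.77  0.    1.18 -1.93] F [ 0.4  0.4 -1.1] w 9.6
x [-0.98   0.201  0.001] y [0.201 0.98  0.   ] z [-0.001  0.001 -1.   ]
shift cm [-2.19 23.55 -0.05]
scene (np.float64(-125.0), np.float64(-95.0)) 29 [ 453.2 -266.1  190.4] [ 448.7 -271.2  175.4] [ 457.  -262.2  201.4]
scene (np.float64(-95.0), np.float64(-60.0)) 36 [ 453.4 -265.8  220.3] [ 447.2 -271.6  205.3] [ 456.5 -261.1  237.5]
scene (np.float64(-40.0), np.float64(-22.0)) 87 [ 454.3 -264.2  272.4] [ 437.6 -283.4  266. ] [ 468.4 -252.5  277. ]
top (np.float64(-125.0), np.float64(-95.0)) 0   
top (np.float64(-95.0), np.float64(-60.0)) 0   
top (np.float64(-40.0), np.float64(-22.0)) 44 [ 453.7 -259.6  271.9] [ 442.2 -270.3  265.8] [ 465.2 -253.6  276.6]
```

View pics/c5.png

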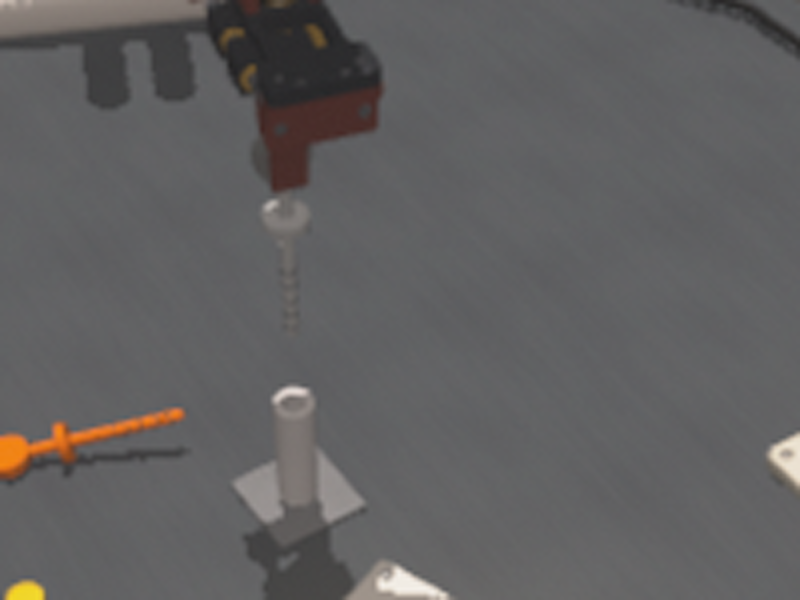

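The crop shows the grey rod hanging straight in the fingers, clear of the stand. The orange look-alike is lying on the bench; it already was in w4, before I went down. The rod goes over the guide tube next.

Emit:
play_rows(plan="0.3 -0.4 4.5 0 0 0 0;0.3 -0.4 4.5 0 0 0 0;0.3 -0.4 4.5 0 0 0 0;0.3 -0.4 4.5 0 0 0 0;0.3 -0.4 3.5 0 0 0 0;0.3 -0.2 2 0 0 0 0;0.3 0 0 1.5 0 0 0;0.3 0 0 1.5 0 0 0;0.3 0 0 0 0 0 0;0.3 0 0 0 0 0 0")

```text
t: 18.27
ee_pos: [519.6, -45.5, 270.0]
orientation: [-0.319, -3.125, 0.0]
ft_force: [0.4, -0.1, -0.2]
width: 9.8
```

Run:
```python
from h import *
to((519.3,-44.0,160))
s=snap('scene','s6')
o=get_obs(); x,y,z=o['ee_pos']; c=cloud(s)
B=(abs(c[...,0]-x)<30)&(abs(c[...,1]-y)<30)
for a,b in((133,170),(170,220),(118,130)):
    p=c[B&(c[...,2]>a)&(c[...,2]<b)]; print(len(p), p.mean(0).round(1),p.min(0).round(1),p.max(0).round(1))
crop('s6',200,60,360,180,5,'c6')
```

```text
t 18.27 pos [519.6 -45.5 270. ] q [-0.11  0.22  1.81 -0.    1.12 -1.48] F [ 0.4 -0.1 -0.2] w 9.8
x [-0.979  0.202  0.001] y [ 0.202  0.979 -0.   ] z [-0.001  0.    -1.   ]
shift cm [ 0.06  0.14 11.  ]
26 [521.7 -41.1 157.9] [516.1 -44.1 144.4] [525.8 -38.6 168.9]
50 [522.4 -41.  195.7] [517.1 -43.5 170.1] [526.8 -38.5 219.6]
52 [519.6 -45.7 123.5] [506.4 -57.4 118.3] [533.6 -30.1 128.2]
```

View pics/c6.png

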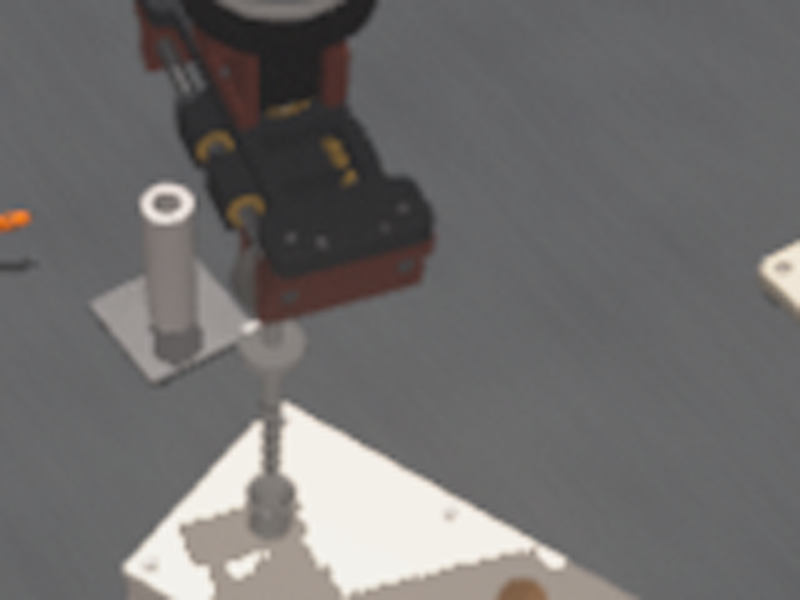

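The crop shows the rod's tip at (270,478), right over the tube mouth at (270,490). A small correction, then lower.

Emit:
play_rows(plan="0.3 0.08 0.05 0.5 0 0 0;0.3 0 0 0.8 0 0 0;0.3 0 0 0.8 0 0 0;0.3 0 0 0.8 0 0 0;0.3 0 0 0.5 0 0 0;0.3 0 0 0 0 0 0;0.3 0 0 0 0 0 0")

```text
t: 19.2
ee_pos: [519.2, -44.2, 236.3]
orientation: [0.317, 3.125, 0.0]
ft_force: [0.5, 0.1, -0.0]
width: 9.8
```

Emit:
play_rows(plan="0.3 0 0 1 0 0 0;0.3 0 0 1 0 0 0;0.3 0 0 1 0 0 0;0.3 0 0 1 0 0 0;0.3 0 0 1 0 0 0;0.3 0 0 1 0 0 0;0.3 0 0 0.8 0 0 0;0.3 0 0 0 0 0 0;0.3 0 0 0 0 0 0")

```text
t: 20.32
ee_pos: [519.3, -44.2, 168.4]
orientation: [0.317, 3.125, 0.0]
ft_force: [-0.1, 0.4, -0.5]
width: 9.8
```

Free so far, with about 8 mm to go. I'm lowering slowly until contact.

Emit:
play_rows(plan="0.3 0 0 0.3 0 0 0;0.3 0 0 0.3 0 0 0;0.3 0 0 0.15 0 0 0;0.3 0 0 0.1 0 0 0;0.3 0 0 0 0 0 0;0.3 0 0 0 0 0 0")

```text
t: 21.08
ee_pos: [519.0, -44.2, 159.9]
orientation: [-0.317, -3.125, 0.0]
ft_force: [-2.9, 0.4, 4.5]
width: 10.2
```

Emit:
play_rows(plan="0.3 0 0 0.05 0 0 0;0.3 0 0 0.05 0 0 0;0.3 0 0 0 0 0 0;0.3 0 0 0 0 0 0")

```text
t: 21.58
ee_pos: [519.1, -44.2, 159.9]
orientation: [0.317, 3.125, -0.0]
ft_force: [-5.9, 0.4, 14.8]
width: 9.7
```

Run:
```python
from h import *
to((519.3,-44.0,160))
s=snap('scene','s7'); c=cloud(s)
B=(abs(c[...,0]-519)<25)&(abs(c[...,1]+44)<25)
p=c[B&(c[...,2]>104)&(c[...,2]<150)]; print(np.histogram(p[:,2],bins=np.arange(104,150,3)))
q=p[p[:,2]>127]; print(q.min(0),q.max(0))
```

```text
t 21.57 pos [519.1 -44.2 159.9] q [-0.11  0.36  1.91 -0.    0.88 -1.48] F [-5.9  0.4 14.8] w 9.7
x [-0.98   0.201 -0.   ] y [ 0.201  0.98  -0.   ] z [ 0. -0. -1.]
shift cm [-0.02  0.02 -0.01]
(array([ 7,  5,  5,  4,  2,  1,  0,  6, 10, 29, 27,  0,  0,  0,  0]), array([104, 107, 110, 113, 116, 119, 122, 125, 128, 131, 134, 137, 140,
       143, 146, 149]))
[510.67844026 -57.78884846 127.37843965] [536.25256267 -27.35660912 136.56351972]
```

Firm stop at z 159.9 with 15 N and the collar on the rim. I'm drawing the rod straight out, then turning the jaws radial for a sideways tip-over.

Emit:
play_rows(plan="0.3 0 0 -0.5 0 0 0;0.3 0 0 -1.5 0 0 0;0.3 0 0 -3 0 0 0;0.3 0 0 -3.5 0 0 0;0.3 0 0 -4 0 0 0;0.3 0 0 -4 0 0 0;0.3 0 0 -4 0 0 0;0.3 0 0 -2 0 0 0;0.3 0 0 0 0 0 0;0.3 0 0 0 0 0 0")

```text
t: 22.88
ee_pos: [518.5, -44.1, 382.8]
orientation: [-0.317, -3.124, -0.0]
ft_force: [-0.4, 0.0, -0.6]
width: 9.6
```

Emit:
play_rows(plan="0.3 -3 0 0 0 0 8;0.3 -3 0 0 0 0 8;0.3 0 0 0 0 0 9;0.3 0 0 0 0 0 9;0.3 0 0 0 0 0 9;0.3 0 0 0 0 0 9;0.3 0 0 0 0 0 9;0.3 0 0 0 0 0 9;0.3 0 0 0 0 0 9;0.3 0 0 0 0 0 5;0.3 0 0 0 0 0 0;0.3 0 0 0 0 6 0;0.3 0 0 0 0 8 0;0.3 0 0 0 0 6 0;0.3 0 0 0 0 0 0")

```text
t: 24.75
ee_pos: [576.2, -61.7, 382.1]
orientation: [-2.137, -1.934, -0.374]
ft_force: [-0.7, 0.4, -0.9]
width: 9.7
```

Run:
```python
from h import *
to((580,-45,380))
```

```text
t 24.75 pos [576.2 -61.7 382.1] q [-0.31  0.24  1.56  0.34  1.43 -0.27] F [-0.7  0.4 -0.9] w 9.7
x [0.094 0.935 0.342] y [ 0.995 -0.099 -0.002] z [ 0.032  0.34  -0.94 ]
shift cm [1.53 0.22 0.78]
```

Emit:
play_rows(plan="0.3 0 0 0 0 8 0;0.3 0 0 0 0 9 0;0.3 0 0 0 0 9 0;0.3 0 0 0 0 9 0;0.3 0 0 0 0 9 0;0.3 0 0 0 0 9 0;0.3 0 0 0 0 9 0;0.3 0 0 0 0 5 0;0.3 0 0 0 0 3 0;0.3 0 0 0 0 0 0;0.3 0 0 0 0 0 0;0.3 0 0 0 0 0 0")

```text
t: 26.25
ee_pos: [576.8, -60.1, 384.5]
orientation: [-1.281, -1.164, -1.281]
ft_force: [-0.0, 0.2, -0.9]
width: 9.9
```

Run:
```python
from h import *
to((580,-45,380))
s=snap('scene','s8'); t=snap('top','t8')
for n,im in(('scene',s),('top',t)):
    c=cloud(im)
    for y0 in (-40,0,30):   # rod beyond TCP along +y
        m=(abs(c[...,0]-585)<45)&(c[...,1]>y0)&(c[...,1]<y0+30)&(c[...,2]>300)&(c[...,2]<460); p=c[m]
        print(n,y0,len(p),p.mean(0).round(1) if len(p) else '')
    m=(c[...,2]>150)&(c[...,2]<170)&(abs(c[...,0]-462)<25)&(abs(c[...,1]-94)<25); p=c[m]
    print('stopper',len(p),p.min(0).round(1) if len(p) else '',p.max(0).round(1) if len(p) else '')
crop('s8',160,20,420,215,3,'c8')
```

```text
t 26.25 pos [576.8 -60.1 384.5] q [-0.61  0.65  1.63  1.22  1.95 -0.78] F [-0.   0.2 -0.9] w 9.9
x [-0.002  0.002  1.   ] y [ 0.995 -0.097  0.002] z [ 0.097  0.995 -0.002]
shift cm [-0.45  0.17  1.54]
scene -40 177 [583.3 -24.4 389.3]
scene 0 70 [586.4  15.  388.1]
scene 30 69 [589.5  45.4 388.2]
stopper 85 [453.9  82.8 150.2] [476.5 106.6 162.6]
top -40 95 [577.7 -26.4 392. ]
top 0 57 [582.9  15.1 387.7]
top 30 61 [585.7  44.8 387.9]
stopper 56 [451.9  83.7 154.6] [471.9 103.9 163. ]
```

View pics/c8.png

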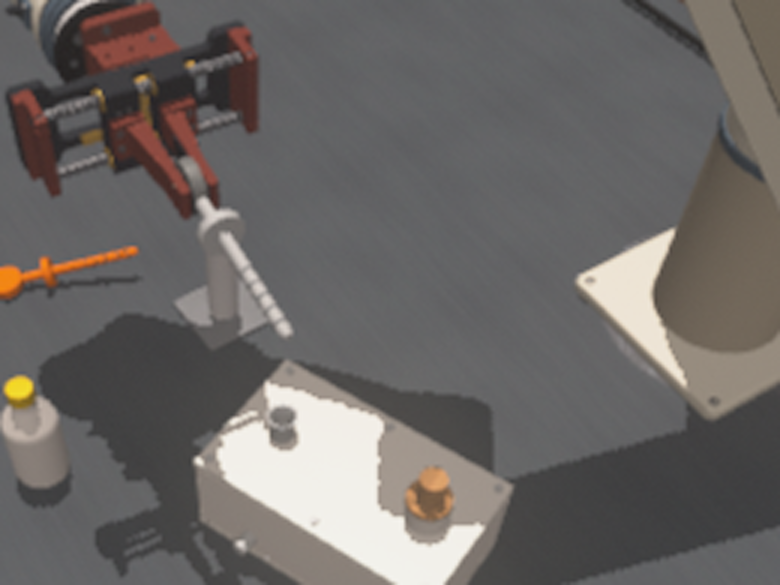

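The crop shows the rod held level, its tip at (285,328) free in the air, and the stopper still in the neck at (432,490). Rod surface heights agree along its length (388.1 and 388.2 mm). Handing in.

Run:
```python
from h import *
print(abs(get_obs()['qvel']).max()); print(close_job())
```

```text
0.004143184698335103
the job is handed in; nothing more can be done
None
```

I carried out every step and handed the job in at about 26 s of the 69 s allowed. `close_job()` gave no verdict, so the points below are my own checks.

- **Stopper:** I seated the smaller one (flange 39.6 mm, grip 24.1 mm) in the neck and let go. Its flange is on the rim, and the close wrist view put it 1 to 2 mm off the neck's axis. It was still home in the last pictures; those two cameras differ by about 4 mm, so they confirm it only roughly.
- **Rod in the tube:** I took the grey rod from its stand and lowered it into the guide tube. The collar stopped firmly on the rim with about 15 N of push, and the TCP was within 0.5 mm of the tube's measured centre.
- **Rod at the end:** I drew it right out and tipped it sideways. It is level (388.1 and 388.2 mm along its length) and clear of everything. The fingers are shut on its tab at 9.9 mm and the arm is at rest.
- **Orange look-alike rod:** It was standing at the start and was lying on the bench by about 13 s. I had not gone down near it by then, but I don't know why it fell.
- **Wash bottle, slide box and dust cap:** My moves stayed clear of them, but I did not measure their positions again at the end.

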